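Line up the toiletries by height

ROBOT

A 6-joint arm with a two-finger parallel gripper is mounted at the origin on the work surface. World frame = base frame: x ahead of the robot, y to its left, z up, the work surface at z = 0. Lengths are in m, angles in rad, forces in N, time in s.
With the tool pointing down it reaches from about 0.3 to 0.75 m from the base axis. Payload 8.5 kg.
Tool frame: the origin (TCP) lies at the very end of the fingers, on their centre line; the grasp point (between the pads) lies 19 mm behind it; y points along the fingers, x is the direction in which the jaws open and shut, and the axes are right-handed (so a half turn about y gives the same grasp; the last joint's range is limited). The gripper opens to 88 mm and grips with 3 to 60 N. Pads are 18 mm wide; open, the fingers measure 123 mm over their backs; the gripper's body (75 mm by 187 mm) begins 45 mm behind the grasp point.
Start: joints at [-1.334, 0.381, 1.297, -0, 1.464, -0.215], TCP at [0.24, -0.495, 0.239] pointing down, gripper open.
Joint ranges: [-3.11, 3.11], [-0.89, 2.33], [0.22, 2.48], [-1.42, 4.56], [0.17, 2.85], [-2.88, 2.88]. Speed limits (rad/s): [2.39, 2.39, 3.14, 3.14, 3.14, 3.14].

INTERFACE

Orientations are given as a rotation vector (axis times angle).
In Python, from workcell import sensors, viewer, workorder gives the robot as it stands.
- The arm moves only by the tool carry_out, never from a script. Its argument "plan" is a list of rows, each a list of 7 numbers: the shift along the tool's x, y, z in m, then the turn, a rotation vector about the tool's x, y, z in degrees, then the opening, from -1 (shut) to 1 (fully open). A call has 1 to 10 rows; each row is the pose to reach, as a shift and turn from the pose commanded when the call began, along the tool's axes at that moment; what a row does not reach only later rows make up. A row lasts 1/8 s, in which the tool goes at most 62.5 mm and 10.7 degrees, less where a joint would pass 70% of its speed; a pose out of reach is approached as far as the arm can. A call with a gripper value outside its range is refused whole. The fingers move at their own pace and stop on an object; "squeeze" is the grip in N (left out, the last holds). Time passes only in rows, so rows that repeat a pose let the fingers close. It gives the time, the measured TCP pose, the force and the opening at its end, in the units of the state.
- sensors.get_state(): the state, without advancing time (a new reading comes with each control period).
- viewer.capture(name): name is "side" or "top" or "wrist"; returns a dict with "img" (400x640x3 uint8, red, green, blue), "range_z" (400x640 float32, m along the optical axis (not along the pixel's ray), 0 where there is no reading), "camera_matrix" (3x3 intrinsics, pixels), "R" (3x3) and "t" (3): a world point X has camera coordinates R X + t; the wrist camera has in their place "tool_from_camera" (4x4, takes a point from camera to tool coordinates, whose origin is the TCP and whose axes are the tool frame's). Camera axes: x right, y down, z forward; pixel columns grow to the right and rows downward; lengths in m; the calibration is good to about 2 mm. A picture is of the moment at which its call begins: read the wrist's pose just before it.
- workorder.finish_job(): hands the job in, once; it reports no verdict.
The state is a dict: "clock": time; "joint_positions": joint angles; "joint_vel": joint speeds; "tau": joint torques, N m; "eef_pos": TCP position; "tool_rot": TCP orientation; "contact_force": force on the tool from outside, world axes, zero at the start; "wrist_torque": the same for the moment, N m; "finger_gap": finger opening in m.
Only numpy, scipy, OpenCV 4.12 (cv2) and the standard library are available. Lean on these libraries where they do the work, as an engineer would, in place of code of your own. Each camera call takes 0.05 s, during which the arm holds its last target.

TASK

Tidy the board: stand the four loose toiletries (spray can, tumbler, amber cotton jar, cream jar) on the row of four cork discs in order of height, one centred on each disc, with the tallest next to the toothbrush holder and the shortest at the soap boxes' end. Keep them upright throughout, and leave the toothbrush holder and the soap boxes where they stand.

Things in the scene. Friction and masses are not known exactly. Their poses are not given: they have to be found in the camera images.
- can: Aluminium spray can with a narrower white plastic cap: the tallest, 130 mm high. Body 46 mm across up to 104 mm, then a short shoulder and the cap, 36 mm across. 0.15 kg. Upright, loose; origin at the centre of its underside, z along its axis upward, yaw without meaning (round).
- tumbler: White ceramic tumbler, open at the top, straight sides, no handle, empty: second tallest, 94 mm high, 58 mm across outside, wall 4 mm. 0.22 kg. Upright, loose; origin at the centre of its underside, z along its axis upward, yaw without meaning (round).
- cotton_jar: Closed amber glass jar with a pale wooden lid: third tallest, 68 mm high in all. Glass 54 mm across up to 54 mm, lid 50 mm across. 0.18 kg. Upright, loose; origin at the centre of its underside, z along its axis upward, yaw without meaning (round).
- cream_jar: Squat closed white plastic cream jar with a grey screw lid: the shortest, 42 mm high in all. Base 58 mm across up to 24 mm, lid 60 mm across above. 0.10 kg. Upright, loose; origin at the centre of its underside, z along its axis upward, yaw without meaning (round).
- disc_a: One of four identical round cork discs, 66 mm across, 4 mm thick, fixed in a straight row at 95 mm spacing along a 370 x 90 x 10 mm white-painted wooden strip that is fixed on the board. Origin at the centre of its underside (on the strip's top face, 10 mm above the board); its top, where a thing stands, is 4 mm above the origin. The discs' x axis points across the row, y along it. The names tell nothing of the place in the row.
- disc_b: One of four identical round cork discs, 66 mm across, 4 mm thick, fixed in a straight row at 95 mm spacing along a 370 x 90 x 10 mm white-painted wooden strip that is fixed on the board. Origin at the centre of its underside (on the strip's top face, 10 mm above the board); its top, where a thing stands, is 4 mm above the origin. The discs' x axis points across the row, y along it. The names tell nothing of the place in the row.
- disc_c: One of four identical round cork discs, 66 mm across, 4 mm thick, fixed in a straight row at 95 mm spacing along a 370 x 90 x 10 mm white-painted wooden strip that is fixed on the board. Origin at the centre of its underside (on the strip's top face, 10 mm above the board); its top, where a thing stands, is 4 mm above the origin. The discs' x axis points across the row, y along it. The names tell nothing of the place in the row.
- disc_d: One of four identical round cork discs, 66 mm across, 4 mm thick, fixed in a straight row at 95 mm spacing along a 370 x 90 x 10 mm white-painted wooden strip that is fixed on the board. Origin at the centre of its underside (on the strip's top face, 10 mm above the board); its top, where a thing stands, is 4 mm above the origin. The discs' x axis points across the row, y along it. The names tell nothing of the place in the row.
- holder: White ceramic toothbrush holder, 74 mm across, 100 mm high, with two toothbrushes standing in it up to 178 mm above the board. Loose, 0.45 kg, stands on the board beyond one end of the strip, about 113 mm from the centre of the nearest disc (110 mm on along the row and 20 to 30 mm farther from the robot); which end varies. Origin at the centre of its underside.
- soap_boxes: Stacked pair of clear soap boxes with a lid, 100 x 76 mm, 73 mm high, loose, on the board beyond the other end of the strip, about 113 mm from the centre of the nearest disc, long side (its x axis) roughly across the row. Origin at the centre of its underside. A nail brush and a hair clip, both under 30 mm high, lie on the board at least 80 mm beyond the row (x above 0.76) and play no part.
Not all that is in view belongs to the job. Leave any yellow look-alike of the cream_jar alone.

How it is judged:
At the end, for the whole second after the job is handed in: Counting from the toothbrush holder, the spray can, the tumbler, the amber cotton jar and the cream jar stand on the first, second, third and fourth disc, each within 14 mm of its disc's centre, resting on the cork, upright (within 0.08 rad), released and at rest ((horizontal distance between can and disc_a below 0.014 m or horizontal distance between can and disc_b below 0.014 m or horizontal distance between can and disc_c below 0.014 m or horizontal distance between can and disc_d below 0.014 m) and horizontal distance between can and holder below 0.157 m and height (world z) of can between 0.01 and 0.018 m and angle between each of can, tumbler, cotton_jar, cream_jar's own z axis and vertical below 0.08 rad and linear speed of each of can, tumbler, cotton_jar, cream_jar below 0.02 m/s and angular speed of each of can, tumbler, cotton_jar, cream_jar below 0.2 rad/s and (horizontal distance between tumbler and disc_a below 0.014 m or horizontal distance between tumbler and disc_b below 0.014 m or horizontal distance between tumbler and disc_c below 0.014 m or horizontal distance between tumbler and disc_d below 0.014 m) and horizontal distance between tumbler and holder between 0.157 and 0.252 m and height (world z) of tumbler between 0.01 and 0.018 m and (horizontal distance between cotton_jar and disc_a below 0.014 m or horizontal distance between cotton_jar and disc_b below 0.014 m or horizontal distance between cotton_jar and disc_c below 0.014 m or horizontal distance between cotton_jar and disc_d below 0.014 m) and horizontal distance between cotton_jar and holder between 0.252 and 0.347 m and height (world z) of cotton_jar between 0.01 and 0.018 m and (horizontal distance between cream_jar and disc_a below 0.014 m or horizontal distance between cream_jar and disc_b below 0.014 m or horizontal distance between cream_jar and disc_c below 0.014 m or horizontal distance between cream_jar and disc_d below 0.014 m) and horizontal distance between cream_jar and holder above 0.347 m and height (world z) of cream_jar between 0.01 and 0.018 m); the robot touches nothing.
It fails at once if the toothbrush holder is knocked or shoved more than 20 mm from its place (distance of holder from where it was at the start of the episode above 0.02 m).
It fails at once if the stack of soap boxes is knocked or shoved more than 20 mm from its place (distance of soap_boxes from where it was at the start of the episode above 0.02 m).
It fails at once if one of the four toiletries is tipped over (tilted more than 0.6 rad) (angle between any of can, tumbler, cotton_jar, cream_jar's own z axis and vertical above 0.6 rad).
It also fails if it takes over 106 s, if anything falls off the work surface, if the arm or the gripper's body presses on something with over 40 N, if the wrist force passes 120 N, or if a joint passes its speed limit or range.

## Working session

There is one attempt and no reset: what is moved stays moved. The work goes in short steps, Python scripts to look and compute and a tool call to move; the robot and the scene stay as the last step left them, time stands still between calls to the robot, and variables do not carry over. Pictures are saved under pics/ and viewed, and the job is handed in when it is done.

Besides the shell and the picture viewer there is one more tool, called after ">>>" as name(argument=value, ...), one argument or row to a line, values as JSON. carry_out: Moves the arm, as the interface text tells. Its arguments: {"type":"object","properties":{"plan":{"type":"array","items":{"type":"array","items":{"type":"number"}}},"squeeze":{"type":"number"}},"required":["plan"]}

```bash
ls; mkdir -p pics; python3 - <<'E'
from workcell import sensors, viewer
import cv2
s=sensors.get_state(); print(s)
for n in ["side","top","wrist"]:
    c=viewer.capture(n); cv2.imwrite(f"pics/{n}0.png",c["img"][:,:,::-1])
    print(n,c["camera_matrix"],c.get("R"),c.get("t"),c.get("tool_from_camera"))
E
```

```text
pics
{'clock': 0.0, 'joint_positions': array([-1.33430851e+00,  3.81166910e-01,  1.29824972e+00,  4.50309454e-07,
        1.46360378e+00, -2.15298524e-01]), 'joint_vel': array([ 1.31380558e-03, -1.41272958e-05, -3.54337715e-04,  4.44362653e-04,
       -2.17556992e-03,  1.82983523e-03]), 'tau': array([ 1.78936290e-03, -4.37925839e+01, -2.24554002e+01,  7.13999220e-02,
        3.52697563e-02, -1.14362194e-04]), 'eef_pos': array([ 0.24004629, -0.49453711,  0.23815712]), 'tool_rot': array([-1.38867352,  0.87101995, -0.86934784]), 'contact_force': array([ 0.317017  ,  0.40341464, -0.39493924]), 'wrist_torque': array([-0.0032614 , -0.03604787,  0.01550585]), 'finger_gap': 0.08805096978183966}
side [[468.87263676   0.         322.75652578]
 [  0.         468.87263676 201.08754559]
 [  0.           0.           1.        ]] [[-0.86102085 -0.50847602  0.00975834]
 [-0.38733761  0.64321719 -0.6604856 ]
 [ 0.32956436 -0.57247165 -0.7507753 ]] [0.50727628 0.26578816 1.00862466] None
top [[400.86401735   0.         326.06654422]
 [  0.         400.86401735 201.04282425]
 [  0.           0.           1.        ]] [[-0.01961239 -0.9994321   0.02740139]
 [-0.99828763  0.01806453 -0.05563708]
 [ 0.05511049 -0.02844564 -0.99807499]] [0.01565169 0.57350317 0.86091555] None
wrist [[314.83965504   0.         314.44738511]
 [  0.         314.83965504 197.50451441]
 [  0.           0.           1.        ]] None None [[ 9.99999812e-01 -1.82033338e-04 -5.85718244e-04  1.25819743e-03]
 [ 5.01511134e-04 -3.07103160e-01  9.51676099e-01 -1.45674547e-01]
 [-3.53112700e-04 -9.51676214e-01 -3.07103011e-01  8.07389035e-02]
 [ 0.00000000e+00  0.00000000e+00  0.00000000e+00  1.00000000e+00]]
```

View pics/top0.png

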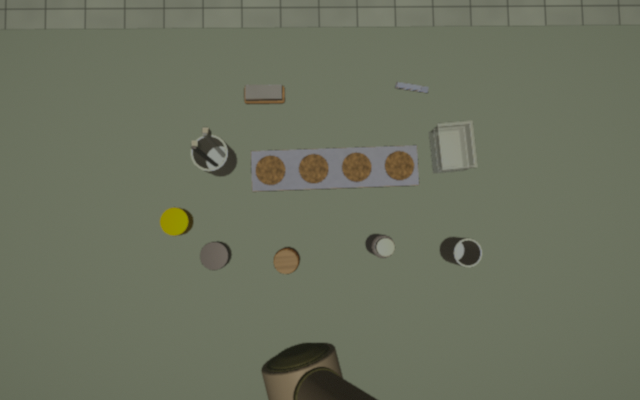

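View pics/side0.png

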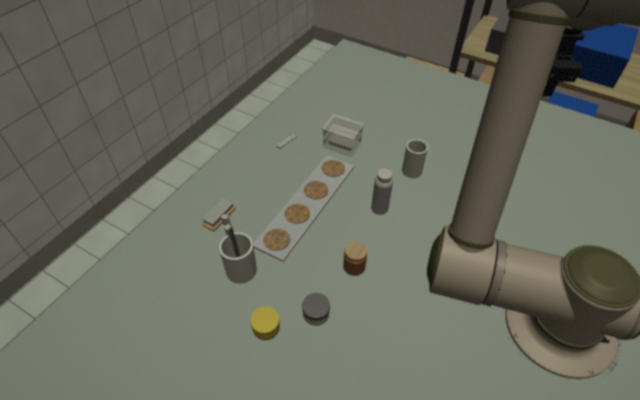

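```bash
cat > h.py <<'E'
import numpy as np, cv2
from workcell import sensors, viewer
from scipy.spatial.transform import Rotation as Ro
def pix2w(c,u,v,z):
    K,R,t=c["camera_matrix"],c["R"],c["t"]
    d=R.T@np.linalg.inv(K)@np.array([u,v,1.]); o=-R.T@t
    return o+d*(z-o[2])/d[2]
def cloud(c):
    K,R,t=c["camera_matrix"],c["R"],c["t"]
    v,u=np.mgrid[0:400,0:640]; Z=c["range_z"]
    P=np.stack([(u-K[0,2])/K[0,0]*Z,(v-K[1,2])/K[1,1]*Z,Z],-1)
    W=(P-t)@R; W[Z==0]=np.nan
    return W
E
python3 - <<'E'
from h import *
s=sensors.get_state(); print(Ro.from_rotvec(s["tool_rot"]).as_matrix().round(3))
c=viewer.capture("top"); W=cloud(c)
print("board z",np.nanmedian(W[300:340,100:200,2]))
for n,(u,v),h in [("can",(384,247),.13),("tum",(468,253),.094),("cot",(286,261),.068),("cream",(215,256),.042),("yellow",(175,222),.042),("holder",(210,153),.1),("soap",(454,147),.073)]:
    w=W[v-24:v+25,u-24:u+25].reshape(-1,3); w=w[np.isfinite(w[:,2])]
    m=abs(w[:,2]-h)<.008; q=w[m]
    if len(q)<5: print(n,'few',w[:,2].max());continue
    (x,y),r=cv2.minEnclosingCircle(q[:,:2].astype(np.float32))
    print(n,len(q),"z",np.median(q[:,2]).round(4),"mean",q[:,:2].mean(0).round(4),"circ",round(x,4),round(y,4),round(r,4),"pix@h",pix2w(c,u,v,h).round(4), "bbox",q.min(0).round(3),q.max(0).round(3))
im=cv2.resize(c["img"][120:290,150:490,::-1],None,fx=2.3,fy=2.3,interpolation=cv2.INTER_CUBIC); im=cv2.convertScaleAbs(im,alpha=1.7)
cv2.imwrite("pics/topc.png",im)
# cork discs by colour
hsv=cv2.cvtColor(c["img"],cv2.COLOR_RGB2HSV)
m=cv2.inRange(hsv,(5,90,40),(20,255,255)); m[:140]=0;m[195:]=0;m[:,:252]=0;m[:,420:]=0
m=cv2.morphologyEx(m,cv2.MORPH_CLOSE,np.ones((5,5),np.uint8))
for k in cv2.findContours(m,0,2)[0]:
    if cv2.contourArea(k)<100: continue
    (u,v),r=cv2.minEnclosingCircle(k); M=cv2.moments(k)
    print("disc",u,v,r,pix2w(c,u,v,.014).round(4),pix2w(c,M['m10']/M['m00'],M['m01']/M['m00'],.014).round(4))
E
```

```text
[[ 0.437 -0.     0.9  ]
 [-0.9    0.001  0.437]
 [-0.001 -1.     0.   ]]
board z 0.0007637515055170616
can 286 z 0.1306 mean [ 0.4779 -0.1021] circ 0.4776 -0.103 0.0181 pix@h [ 0.4781 -0.1001  0.13  ] bbox [ 0.461 -0.12   0.122] [ 0.495 -0.085  0.134]
tum 242 z 0.094 mean [ 0.4603 -0.2742] circ 0.4606 -0.274 0.0293 pix@h [ 0.4604 -0.2743  0.094 ] bbox [ 0.433 -0.303  0.086] [ 0.488 -0.245  0.098]
cot 474 z 0.0687 mean [0.449  0.0905] circ 0.4484 0.0907 0.025 pix@h [0.4502 0.0902 0.068 ] bbox [0.424 0.066 0.06 ] [0.473 0.115 0.072]
cream 664 z 0.0427 mean [0.4619 0.2409] circ 0.4614 0.2416 0.0302 pix@h [0.4615 0.24   0.042 ] bbox [0.432 0.212 0.034] [0.491 0.272 0.049]
yellow 667 z 0.0429 mean [0.535  0.3231] circ 0.535 0.3242 0.0303 pix@h [0.534  0.3228 0.042 ] bbox [0.507 0.295 0.034] [0.564 0.354 0.047]
holder 308 z 0.1001 mean [0.6639 0.2329] circ 0.6679 0.2362 0.0372 pix@h [0.6682 0.2345 0.1   ] bbox [0.632 0.199 0.092] [0.704 0.272 0.108]
soap 1694 z 0.0737 mean [ 0.6801 -0.2676] circ 0.6813 -0.2678 0.0609 pix@h [ 0.6782 -0.2616  0.073 ] bbox [ 0.63  -0.31   0.068] [ 0.729 -0.228  0.078]
disc 269.990234375 169.84056091308594 14.34265422821045 [0.6445 0.1264 0.014 ] [0.6447 0.1264 0.014 ]
disc 313.25799560546875 168.17259216308594 14.306249618530273 [0.6467 0.0315 0.014 ] [0.6464 0.0315 0.014 ]
disc 356.22930908203125 166.7330780029297 14.225600242614746 [ 0.6484 -0.0633  0.014 ] [ 0.6485 -0.0635  0.014 ]
disc 399.13043212890625 165.0 14.31396198272705 [ 0.6508 -0.1585  0.014 ] [ 0.6502 -0.1582  0.014 ]
```

View pics/topc.png

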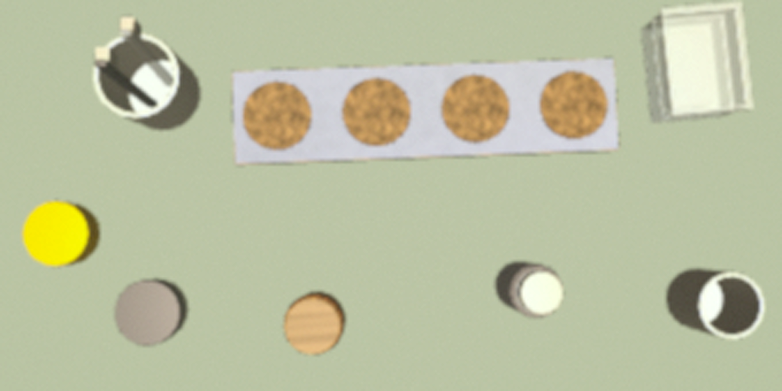

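>>> carry_out(
  plan=[
    [-0.025, 0, 0.039, 0, -6.4, 0, 1],
    [-0.05, 0, 0.077, 0, -12.8, 0, 1],
    [-0.075, 0, 0.116, 0, -19.2, 0, 1],
    [-0.1, 0, 0.154, 0, -25.6, 0, 1],
    [-0.124, 0, 0.193, 0, -32, 0, 1],
    [-0.149, 0, 0.231, 0, -38.5, 0, 1],
    [-0.174, 0, 0.27, 0, -44.9, 0, 1],
    [-0.199, 0, 0.308, 0, -51.3, 0, 1],
    [-0.224, 0, 0.347, 0, -57.7, 0, 1],
    [-0.249, 0, 0.3855, 0, -64.1, 0, 1],
  ],
  squeeze=20,
)

```text
clock: 1.45
eef_pos: [0.4788, -0.101, 0.2387]
tool_rot: [-1.571, -0.003, 0.003]
contact_force: [0.5, -0.1, -0.6]
finger_gap: 0.0885
```

```bash
python3 - <<'E'
from h import *
s=sensors.get_state(); print(s["clock"],s["eef_pos"],Ro.from_rotvec(s["tool_rot"]).as_matrix().round(4),s["joint_positions"].round(2))
c=viewer.capture("wrist"); cv2.imwrite("pics/w1.png",c["img"][:,:,::-1])
E
```

```text
1.45 [ 0.47882589 -0.10104883  0.23872882] [[ 1.     -0.     -0.0035]
 [ 0.0035 -0.      1.    ]
 [-0.     -1.     -0.    ]] [-0.45  0.27  1.46 -0.    1.41 -0.45]
```

View pics/w1.png

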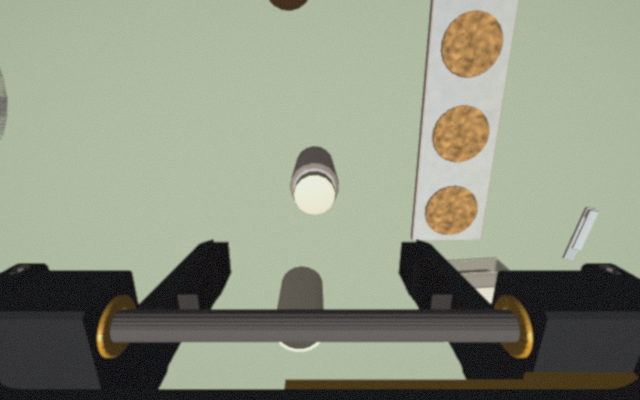

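>>> carry_out(
  plan=[
    [0, 0.04, 0, 0, 0, 0, 1],
    [0, 0.08, 0, 0, 0, 0, 1],
    [0, 0.11, 0, 0, 0, 0, 1],
    [0, 0.14, 0, 0, 0, 0, 1],
    [0, 0.166, 0, 0, 0, 0, 1],
    [0, 0.166, 0, 0, 0, 0, 1],
    [0, 0.166, 0, 0, 0, 0, -1],
    [0, 0.166, 0, 0, 0, 0, -1],
    [0, 0.166, 0, 0, 0, 0, -1],
    [0, 0.166, 0, 0, 0, 0, -1],
  ],
  squeeze=20,
)

```text
clock: 2.75
eef_pos: [0.4783, -0.1025, 0.0731]
tool_rot: [-1.571, -0.0, -0.001]
contact_force: [0.3, -0.2, -0.1]
finger_gap: 0.0504
```

>>> carry_out(
  plan=[
    [0, 0, 0, 0, 0, 0, -1],
    [0, 0, 0, 0, 0, 0, -1],
    [0, 0, 0, 0, 0, 0, -1],
  ],
)

```text
clock: 3.12
eef_pos: [0.4784, -0.1025, 0.073]
tool_rot: [-1.571, -0.0, -0.001]
contact_force: [0.5, 0.5, 4.1]
finger_gap: 0.0459
```

>>> carry_out(
  plan=[
    [0, -0.02, 0, 0, 0, 0, -1],
    [0, -0.05, 0, 0, 0, 0, -1],
    [0, -0.08, 0, 0, 0, 0, -1],
    [0.02, -0.08, 0.028, 0, 0, 0, -1],
    [0.045, -0.08, 0.061, 0, 0, 0, -1],
    [0.07, -0.08, 0.096, 0, 0, 0, -1],
    [0.1, -0.08, 0.137, 0, 0, 0, -1],
    [0.13, -0.08, 0.178, 0, 0, 0, -1],
    [0.154, -0.08, 0.211, 0, 0, 0, -1],
    [0.167, -0.08, 0.229, 0, 0, 0, -1],
  ],
)

```text
clock: 4.38
eef_pos: [0.6456, 0.1283, 0.1516]
tool_rot: [-1.571, 0.0, 0.002]
contact_force: [-0.1, -0.6, -1.8]
finger_gap: 0.0451
```

```bash
python3 - <<'E'
from h import *
print(sensors.get_state()["eef_pos"])
c=viewer.capture("wrist"); cv2.imwrite("pics/w2.png",c["img"][:,:,::-1])
c=viewer.capture("side"); cv2.imwrite("pics/s2.png",c["img"][:,:,::-1])
E
```

```text
[0.6456017  0.12828519 0.15164475]
```

View pics/w2.png

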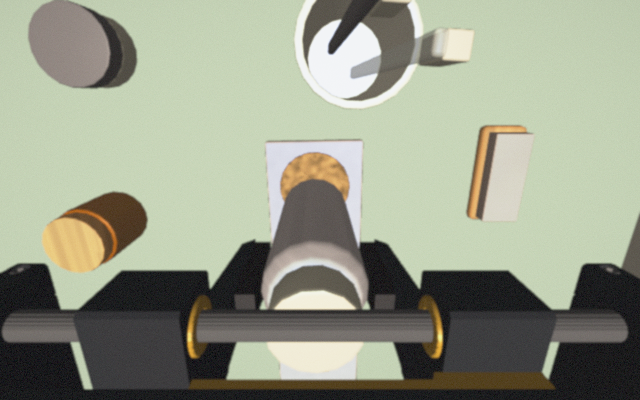

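View pics/s2.png

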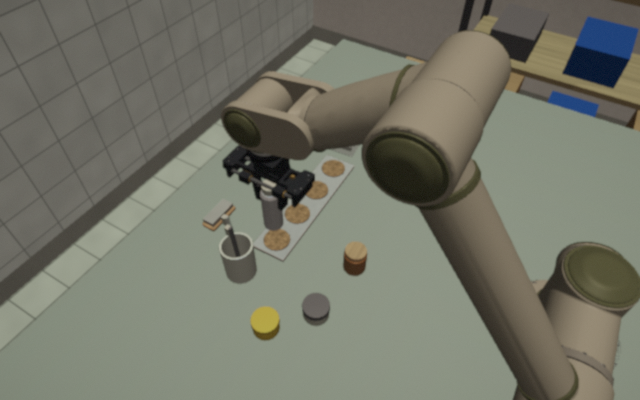

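>>> carry_out(
  plan=[
    [0, 0.02, -0.001, 0, 0, 0, -1],
    [0, 0.035, -0.001, 0, 0, 0, -1],
    [0, 0.048, -0.001, 0, 0, 0, -1],
    [0, 0.056, -0.001, 0, 0, 0, -1],
    [0, 0.061, -0.001, 0, 0, 0, -1],
    [0, 0.064, -0.001, 0, 0, 0, -1],
    [0, 0.065, -0.001, 0, 0, 0, -1],
    [0, 0.065, -0.001, 0, 0, 0, -1],
  ],
)

```text
clock: 5.48
eef_pos: [0.6454, 0.1255, 0.088]
tool_rot: [-1.571, -0.0, -0.0]
contact_force: [0.2, 0.1, -2.1]
finger_gap: 0.0454
```

>>> carry_out(
  plan=[
    [0, 0.001, 0.0005, 0, 0, 0, -1],
    [0, 0.001, 0.0005, 0, 0, 0, -1],
    [0, 0.001, 0.0005, 0, 0, 0, -1],
  ],
)

```text
clock: 5.85
eef_pos: [0.6454, 0.126, 0.087]
tool_rot: [-1.571, -0.0, -0.001]
contact_force: [0.4, -0.5, 0.8]
finger_gap: 0.0459
```

Contact. Open, then rise.

>>> carry_out(
  plan=[
    [0, 0, 0, 0, 0, 0, 0.2],
    [0, 0, 0, 0, 0, 0, 0.5],
    [0, 0, 0, 0, 0, 0, 1],
    [0, 0, 0, 0, 0, 0, 1],
    [0, 0, 0, 0, 0, 0, 1],
    [0, -0.02, 0, 0, 0, 0, 1],
    [0, -0.05, 0, 0, 0, 0, 1],
    [0, -0.085, 0, 0, 0, 0, 1],
    [0, -0.12, 0, 0, 0, 0, 1],
    [0, -0.12, 0, 0, 0, 0, 1],
  ],
)

```text
clock: 7.1
eef_pos: [0.6461, 0.1261, 0.2097]
tool_rot: [-1.571, -0.004, -0.005]
contact_force: [0.0, -0.0, -0.1]
finger_gap: 0.0881
```

>>> carry_out(
  plan=[
    [-0.018, 0, -0.04, 0, 0, 0, 1],
    [-0.037, 0, -0.08, 0, 0, 0, 1],
    [-0.056, 0, -0.12, 0, 0, 0, 1],
    [-0.074, 0, -0.16, 0, 0, 0, 1],
    [-0.093, 0, -0.2, 0, 0, 0, 1],
    [-0.111, 0, -0.24, 0, 0, 0, 1],
    [-0.13, 0, -0.28, 0, 0, 0, 1],
    [-0.148, 0, -0.32, 0, 0, 0, 1],
    [-0.167, 0, -0.36, 0, 0, 0, 1],
    [-0.185, 0, -0.4, 0, 0, 0, 1],
  ],
)

```text
clock: 8.35
eef_pos: [0.4591, -0.2749, 0.2057]
tool_rot: [-1.57, 0.001, 0.001]
contact_force: [-0.3, 0.5, -0.8]
finger_gap: 0.088
```

```bash
python3 - <<'E'
from h import *
print(sensors.get_state()["eef_pos"],sensors.get_state()["tool_rot"])
c=viewer.capture("wrist"); cv2.imwrite("pics/w3.png",c["img"][:,:,::-1])
c=viewer.capture("side"); cv2.imwrite("pics/s3.png",c["img"][:,:,::-1])
E
```

```text
[ 0.45906887 -0.27492747  0.2056827 ] [-1.56958445e+00  1.27113035e-03  7.54405638e-04]
```

View pics/w3.png

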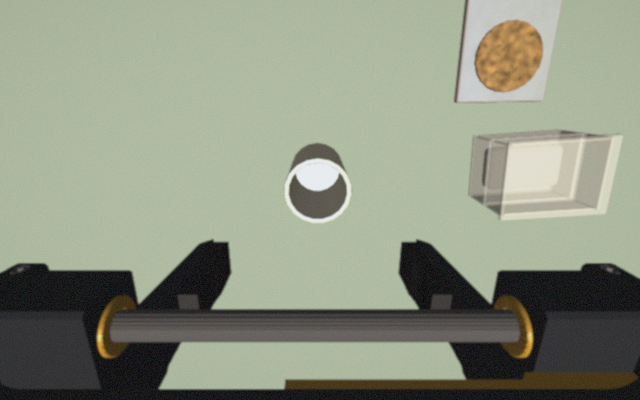

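View pics/s3.png

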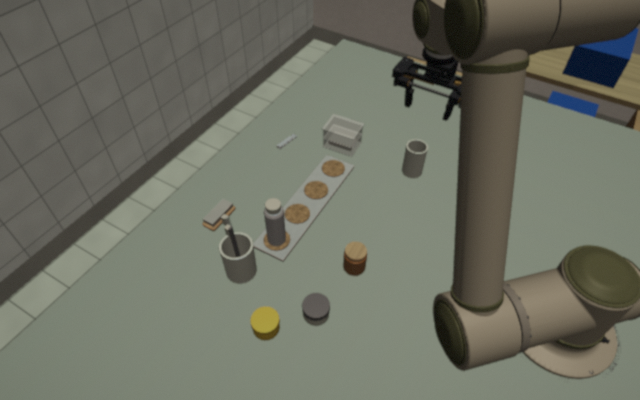

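>>> carry_out(
  plan=[
    [0.002, 0.04, 0, 0, 0, 0, 1],
    [0.002, 0.08, 0, 0, 0, 0, 1],
    [0.002, 0.115, 0, 0, 0, 0, 1],
    [0.002, 0.145, 0, 0, 0, 0, 1],
    [0.002, 0.164, 0, 0, 0, 0, 1],
    [0.002, 0.164, 0, 0, 0, 0, 1],
    [0.002, 0.164, 0, 0, 0, 0, -1],
    [0.002, 0.164, 0, 0, 0, 0, -1],
    [0.002, 0.164, 0, 0, 0, 0, -1],
    [0.002, 0.164, 0, 0, 0, 0, -1],
  ],
  squeeze=20,
)

```text
clock: 9.7
eef_pos: [0.4623, -0.2741, 0.0432]
tool_rot: [-1.571, -0.0, -0.001]
contact_force: [-1.6, 0.9, 4.2]
finger_gap: 0.0566
```

>>> carry_out(
  plan=[
    [0, 0, 0, 0, 0, 0, -1],
    [0, 0, 0, 0, 0, 0, -1],
    [0, 0, 0, 0, 0, 0, -1],
  ],
)

```text
clock: 10.07
eef_pos: [0.4623, -0.2741, 0.0432]
tool_rot: [-1.571, -0.0, -0.001]
contact_force: [-1.0, 0.9, 5.5]
finger_gap: 0.0567
```

>>> carry_out(
  plan=[
    [0, -0.02, 0, 0, 0, 0, -1],
    [0, -0.05, 0, 0, 0, 0, -1],
    [0, -0.08, 0, 0, 0, 0, -1],
    [0.02, -0.08, 0.03, 0, 0, 0, -1],
    [0.045, -0.08, 0.075, 0, 0, 0, -1],
    [0.075, -0.08, 0.125, 0, 0, 0, -1],
    [0.105, -0.08, 0.175, 0, 0, 0, -1],
    [0.135, -0.08, 0.225, 0, 0, 0, -1],
    [0.165, -0.08, 0.273, 0, 0, 0, -1],
    [0.184, -0.08, 0.3055, 0, 0, 0, -1],
  ],
)

```text
clock: 11.32
eef_pos: [0.6468, 0.0339, 0.122]
tool_rot: [-1.57, -0.0, 0.002]
contact_force: [-0.4, -0.6, -1.2]
finger_gap: 0.0566
```

>>> carry_out(
  plan=[
    [0, 0.015, 0, 0, 0, 0, -1],
    [0, 0.03, 0, 0, 0, 0, -1],
    [0, 0.045, 0, 0, 0, 0, -1],
    [0, 0.056, 0, 0, 0, 0, -1],
    [0, 0.061, 0, 0, 0, 0, -1],
    [0, 0.064, 0, 0, 0, 0, -1],
    [0, 0.064, 0, 0, 0, 0, -1],
    [0, 0.064, 0, 0, 0, 0, -1],
  ],
)

```text
clock: 12.32
eef_pos: [0.6465, 0.0315, 0.0592]
tool_rot: [-1.571, -0.0, -0.001]
contact_force: [0.0, 0.4, -2.4]
finger_gap: 0.0567
```

```bash
python3 - <<'E'
from h import *
s=sensors.get_state();print(s["eef_pos"],s["tool_rot"],s["contact_force"])
c=viewer.capture("wrist"); cv2.imwrite("pics/w4.png",c["img"][:,:,::-1])
c=viewer.capture("side"); cv2.imwrite("pics/s4.png",c["img"][:,:,::-1])
E
```

```text
[0.64645734 0.03150199 0.05916892] [-1.57088832e+00 -4.67673139e-04 -7.30972142e-04] [ 0.02800606  0.39641655 -2.43849512]
```

View pics/s4.png

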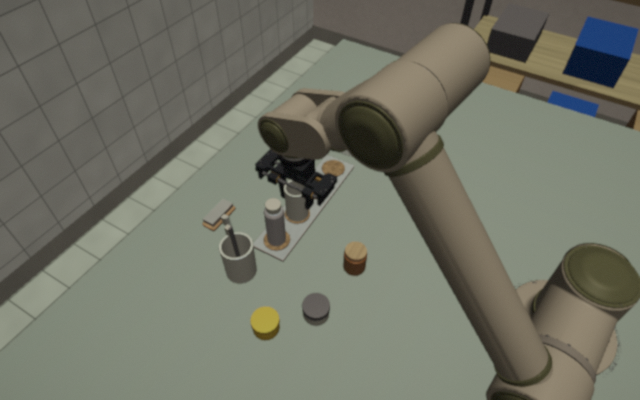

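View pics/w4.png

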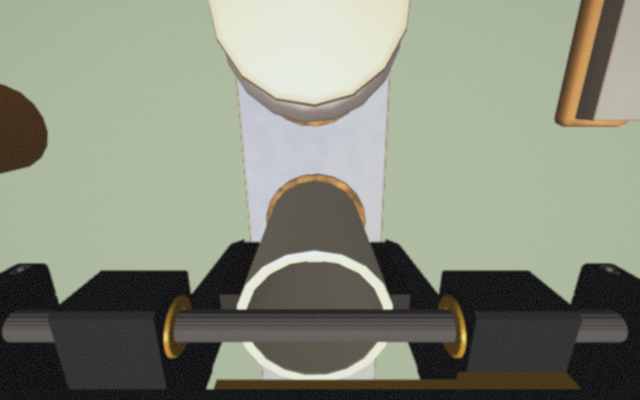

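>>> carry_out(
  plan=[
    [0, 0.001, 0, 0, 0, 0, -1],
    [0, 0.002, 0, 0, 0, 0, -1],
    [0, 0.002, 0, 0, 0, 0, -1],
    [0, 0.002, 0, 0, 0, 0, -1],
  ],
)

```text
clock: 12.92
eef_pos: [0.6463, 0.0315, 0.0573]
tool_rot: [-1.571, -0.0, -0.0]
contact_force: [-1.5, 0.6, 5.0]
finger_gap: 0.0566
```

Contact (+5 N). Open, rise.

>>> carry_out(
  plan=[
    [0, 0, 0, 0, 0, 0, 0.5],
    [0, 0, 0, 0, 0, 0, 0.8],
    [0, 0, 0, 0, 0, 0, 1],
    [0, 0, 0, 0, 0, 0, 1],
    [0, 0, 0, 0, 0, 0, 1],
    [0, -0.02, 0, 0, 0, 0, 1],
    [0, -0.05, 0, 0, 0, 0, 1],
    [0, -0.085, 0, 0, 0, 0, 1],
    [0, -0.12, 0, 0, 0, 0, 1],
    [0, -0.12, 0, 0, 0, 0, 1],
  ],
)

```text
clock: 14.18
eef_pos: [0.6472, 0.0314, 0.1796]
tool_rot: [-1.572, -0.004, -0.005]
contact_force: [-0.6, -1.1, 0.1]
finger_gap: 0.0881
```

>>> carry_out(
  plan=[
    [-0.03, 0, 0.01, 0, 0, 0, 1],
    [-0.06, 0, 0.02, 0, 0, 0, 1],
    [-0.09, 0, 0.028, 0, 0, 0, 1],
    [-0.12, 0, 0.037, 0, 0, 0, 1],
    [-0.15, 0, 0.046, 0, 0, 0, 1],
    [-0.18, 0, 0.055, 0, 0, 0, 1],
    [-0.197, 0, 0.06, 0, 0, 0, 1],
    [-0.197, 0, 0.06, 0, 0, 0, 1],
  ],
)

```text
clock: 15.18
eef_pos: [0.4483, 0.0918, 0.1762]
tool_rot: [-1.571, 0.001, 0.001]
contact_force: [-0.3, 0.1, -0.1]
finger_gap: 0.088
```

```bash
python3 - <<'E'
from h import *
print(sensors.get_state()["eef_pos"],sensors.get_state()["tool_rot"])
c=viewer.capture("wrist"); cv2.imwrite("pics/w5.png",c["img"][:,:,::-1])
c=viewer.capture("side"); cv2.imwrite("pics/s5.png",c["img"][:,:,::-1])
E
```

```text
[0.44829902 0.09178957 0.1762159 ] [-1.57068806e+00  8.74232957e-04  1.30286967e-03]
```

View pics/w5.png

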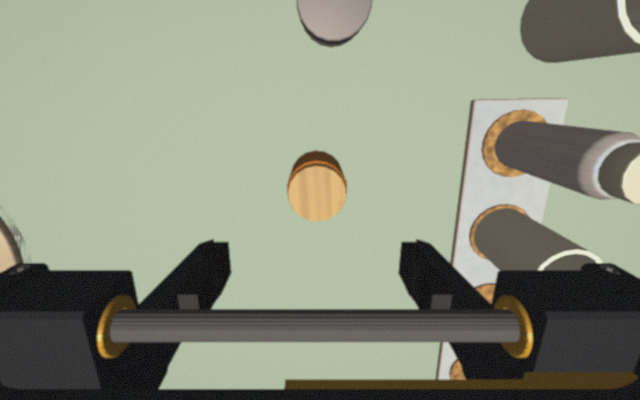

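View pics/s5.png

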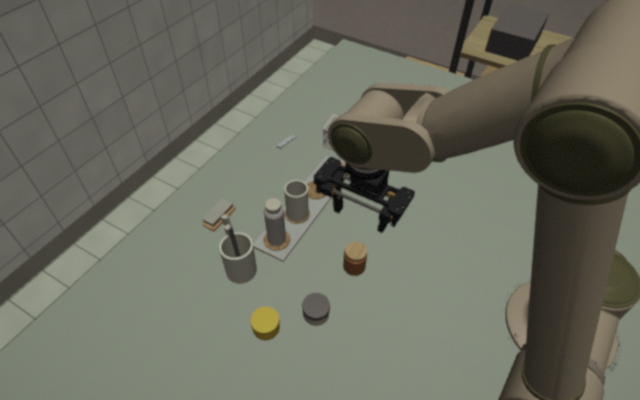

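>>> carry_out(
  plan=[
    [0.001, 0.04, 0, 0, 0, 0, 1],
    [0.001, 0.08, 0, 0, 0, 0, 1],
    [0.001, 0.115, 0, 0, 0, 0, 1],
    [0.001, 0.142, 0, 0, 0, 0, 1],
    [0.001, 0.157, 0, 0, 0, 0, 1],
    [0.001, 0.157, 0, 0, 0, 0, 1],
    [0.001, 0.157, 0, 0, 0, 0, -1],
    [0.001, 0.157, 0, 0, 0, 0, -1],
    [0.001, 0.157, 0, 0, 0, 0, -1],
    [0.001, 0.157, 0, 0, 0, 0, -1],
  ],
  squeeze=20,
)

```text
clock: 16.52
eef_pos: [0.4504, 0.0915, 0.0201]
tool_rot: [-1.571, -0.0, -0.001]
contact_force: [0.0, -0.1, 3.2]
finger_gap: 0.0534
```

>>> carry_out(
  plan=[
    [0, 0, 0, 0, 0, 0, -1],
    [0, 0, 0, 0, 0, 0, -1],
    [0, 0, 0, 0, 0, 0, -1],
  ],
)

```text
clock: 16.9
eef_pos: [0.4504, 0.0915, 0.0201]
tool_rot: [-1.571, -0.0, -0.001]
contact_force: [-1.9, -0.1, 6.2]
finger_gap: 0.0536
```

>>> carry_out(
  plan=[
    [0, -0.02, 0, 0, 0, 0, -1],
    [0, -0.05, 0, 0, 0, 0, -1],
    [0, -0.075, 0, 0, 0, 0, -1],
    [0.01, -0.08, -0.03, 0, 0, 0, -1],
    [0.03, -0.08, -0.07, 0, 0, 0, -1],
    [0.06, -0.08, -0.11, 0, 0, 0, -1],
    [0.1, -0.08, -0.14, 0, 0, 0, -1],
    [0.14, -0.08, -0.155, 0, 0, 0, -1],
    [0.175, -0.08, -0.155, 0, 0, 0, -1],
    [0.198, -0.08, -0.155, 0, 0, 0, -1],
  ],
)

```text
clock: 18.15
eef_pos: [0.6492, -0.0637, 0.0987]
tool_rot: [-1.57, 0.001, 0.0]
contact_force: [0.6, 0.4, -0.8]
finger_gap: 0.0534
```

>>> carry_out(
  plan=[
    [0, 0.015, 0, 0, 0, 0, -1],
    [0, 0.03, 0, 0, 0, 0, -1],
    [0, 0.045, 0, 0, 0, 0, -1],
    [0, 0.056, 0, 0, 0, 0, -1],
    [0, 0.061, 0, 0, 0, 0, -1],
    [0, 0.064, 0, 0, 0, 0, -1],
    [0, 0.065, 0, 0, 0, 0, -1],
    [0, 0.066, 0, 0, 0, 0, -1],
    [0, 0.066, 0, 0, 0, 0, -1],
  ],
)

```text
clock: 19.27
eef_pos: [0.6484, -0.0636, 0.0341]
tool_rot: [-1.571, -0.0, -0.001]
contact_force: [-1.2, -0.1, -0.1]
finger_gap: 0.0534
```

```bash
python3 - <<'E'
from h import *
s=sensors.get_state();print(s["eef_pos"],s["tool_rot"],s["contact_force"])
c=viewer.capture("wrist"); cv2.imwrite("pics/w6.png",c["img"][:,:,::-1])
E
```

```text
[ 0.64842371 -0.06355572  0.03414463] [-1.57099225e+00 -3.90112398e-04 -7.30045125e-04] [-1.20093024 -0.09037995 -0.11123171]
```

View pics/w6.png

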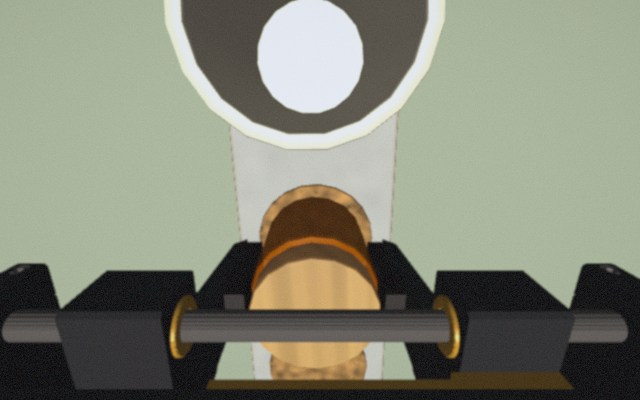

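>>> carry_out(
  plan=[
    [0, 0.0005, 0, 0, 0, 0, -1],
    [0, 0.0005, 0, 0, 0, 0, 0.5],
    [0, 0.0005, 0, 0, 0, 0, 0.8],
    [0, 0.0005, 0, 0, 0, 0, 1],
    [0, 0.0005, 0, 0, 0, 0, 1],
    [0, 0.0005, 0, 0, 0, 0, 1],
    [0, -0.03, 0, 0, 0, 0, 1],
    [0, -0.07, 0, 0, 0, 0, 1],
    [0, -0.11, 0, 0, 0, 0, 1],
    [0, -0.15, 0, 0, 0, 0, 1],
  ],
)

```text
clock: 20.58
eef_pos: [0.6481, -0.0635, 0.1851]
tool_rot: [-1.571, 0.0, -0.0]
contact_force: [0.2, 0.1, -0.2]
finger_gap: 0.0881
```

>>> carry_out(
  plan=[
    [-0.04, 0, 0, 0, 0, 0, 1],
    [-0.09, 0, 0.01, 0, 0, 0, 1],
    [-0.13, 0, 0.035, 0, 0, 0, 1],
    [-0.16, 0, 0.075, 0, 0, 0, 1],
    [-0.18, 0, 0.12, 0, 0, 0, 1],
    [-0.187, 0, 0.17, 0, 0, 0, 1],
    [-0.187, 0, 0.22, 0, 0, 0, 1],
    [-0.187, 0, 0.265, 0, 0, 0, 1],
    [-0.187, 0, 0.3045, 0, 0, 0, 1],
    [-0.187, 0, 0.3045, 0, 0, 0, 1],
  ],
)

```text
clock: 21.82
eef_pos: [0.4609, 0.243, 0.1837]
tool_rot: [-1.571, -0.003, 0.002]
contact_force: [-1.2, -0.4, -0.4]
finger_gap: 0.0884
```

```bash
python3 - <<'E'
from h import *
print(sensors.get_state()["eef_pos"],sensors.get_state()["tool_rot"])
c=viewer.capture("wrist"); cv2.imwrite("pics/w7.png",c["img"][:,:,::-1])
c=viewer.capture("side"); cv2.imwrite("pics/s7.png",c["img"][:,:,::-1])
E
```

```text
[0.46090377 0.24298503 0.1836613 ] [-1.57051132 -0.00253345  0.0023326 ]
```

View pics/w7.png

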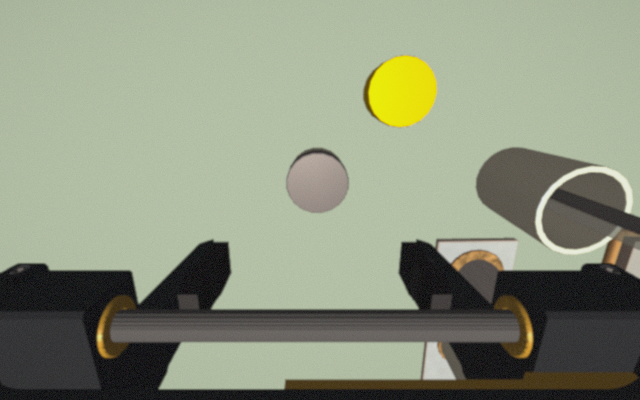

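View pics/s7.png

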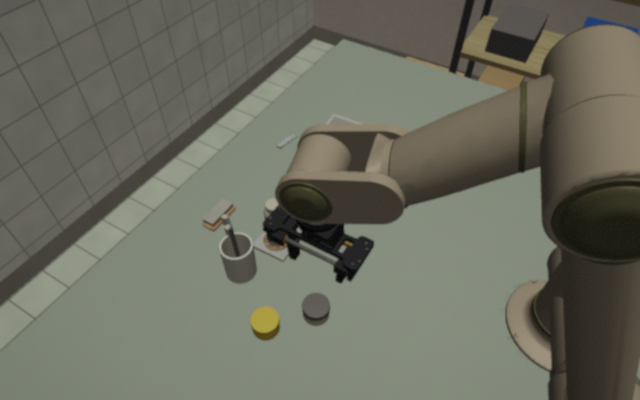

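>>> carry_out(
  plan=[
    [0.001, 0.04, 0.001, 0, 0, 0, 1],
    [0.001, 0.08, 0.001, 0, 0, 0, 1],
    [0.001, 0.12, 0.001, 0, 0, 0, 1],
    [0.001, 0.15, 0.001, 0, 0, 0, 1],
    [0.001, 0.169, 0.001, 0, 0, 0, 1],
    [0.001, 0.169, 0.001, 0, 0, 0, 1],
    [0.001, 0.169, 0.001, 0, 0, 0, -1],
    [0.001, 0.169, 0.001, 0, 0, 0, -1],
    [0.001, 0.169, 0.001, 0, 0, 0, -1],
    [0.001, 0.169, 0.001, 0, 0, 0, -1],
  ],
  squeeze=20,
)

```text
clock: 23.18
eef_pos: [0.4626, 0.2421, 0.0153]
tool_rot: [-1.571, -0.001, -0.001]
contact_force: [0.2, -1.1, 4.6]
finger_gap: 0.0592
```

>>> carry_out(
  plan=[
    [0, 0, 0, 0, 0, 0, -1],
    [0, 0, 0, 0, 0, 0, -1],
    [0, 0, 0, 0, 0, 0, -1],
  ],
)

```text
clock: 23.55
eef_pos: [0.4626, 0.2421, 0.0153]
tool_rot: [-1.571, -0.001, -0.001]
contact_force: [-0.6, -1.7, 6.3]
finger_gap: 0.0595
```

>>> carry_out(
  plan=[
    [0, -0.02, 0, 0, 0, 0, -1],
    [0, -0.05, 0, 0, 0, 0, -1],
    [0, -0.08, 0, 0, 0, 0, -1],
    [0, -0.08, -0.03, 0, 0, 0, -1],
    [0, -0.08, -0.08, 0, 0, 0, -1],
    [0, -0.08, -0.13, 0, 0, 0, -1],
    [0, -0.08, -0.18, 0, 0, 0, -1],
    [0, -0.08, -0.23, 0, 0, 0, -1],
    [0, -0.08, -0.28, 0, 0, 0, -1],
    [0, -0.08, -0.33, 0, 0, 0, -1],
  ],
)

```text
clock: 24.8
eef_pos: [0.4619, -0.0895, 0.0947]
tool_rot: [-1.571, 0.0, -0.0]
contact_force: [0.6, 0.6, -1.0]
finger_gap: 0.0593
```

>>> carry_out(
  plan=[
    [0.01, 0, -0.035, 0, 0, 0, -1],
    [0.03, 0, -0.06, 0, 0, 0, -1],
    [0.06, 0, -0.07, 0, 0, 0, -1],
    [0.09, 0, -0.07, 0, 0, 0, -1],
    [0.125, 0, -0.0705, 0, 0, 0, -1],
    [0.16, 0, -0.0705, 0, 0, 0, -1],
    [0.18, 0, -0.0705, 0, 0, 0, -1],
    [0.188, 0, -0.0705, 0, 0, 0, -1],
    [0.188, 0, -0.0705, 0, 0, 0, -1],
  ],
)

```text
clock: 25.92
eef_pos: [0.6499, -0.1584, 0.0944]
tool_rot: [-1.571, 0.001, 0.001]
contact_force: [0.6, -0.7, -1.1]
finger_gap: 0.0592
```

```bash
python3 - <<'E'
from h import *
s=sensors.get_state();print(s["eef_pos"],s["tool_rot"],s["contact_force"])
c=viewer.capture("wrist"); cv2.imwrite("pics/w8.png",c["img"][:,:,::-1])
E
```

```text
[ 0.64990735 -0.15837217  0.09435457] [-1.57050578e+00  6.61561286e-04  6.36916849e-04] [ 0.58305609 -0.68933992 -1.07525134]
```

View pics/w8.png

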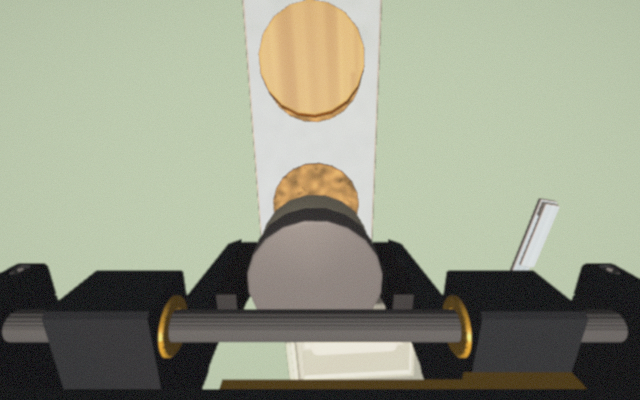

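>>> carry_out(
  plan=[
    [0, 0.015, 0, 0, 0, 0, -1],
    [0, 0.03, 0, 0, 0, 0, -1],
    [0, 0.045, 0, 0, 0, 0, -1],
    [0, 0.056, 0, 0, 0, 0, -1],
    [0, 0.061, 0, 0, 0, 0, -1],
    [0, 0.064, 0, 0, 0, 0, -1],
    [0, 0.065, 0, 0, 0, 0, -1],
    [0, 0.0655, 0, 0, 0, 0, -1],
    [0, 0.0655, 0, 0, 0, 0, -1],
  ],
)

```text
clock: 27.1
eef_pos: [0.6503, -0.1585, 0.0295]
tool_rot: [-1.571, -0.0, -0.001]
contact_force: [0.2, -1.2, -0.6]
finger_gap: 0.0594
```

>>> carry_out(
  plan=[
    [0, 0.0005, 0, 0, 0, 0, -1],
    [0, 0.0005, 0, 0, 0, 0, 0.5],
    [0, 0.0005, 0, 0, 0, 0, 0.8],
    [0, 0.0005, 0, 0, 0, 0, 1],
    [0, 0.0005, 0, 0, 0, 0, 1],
    [0, 0.0005, 0, 0, 0, 0, 1],
    [0, -0.03, 0, 0, 0, 0, 1],
    [0, -0.07, 0, 0, 0, 0, 1],
    [0, -0.11, 0, 0, 0, 0, 1],
    [0, -0.15, 0, 0, 0, 0, 1],
  ],
)

```text
clock: 28.35
eef_pos: [0.6501, -0.1585, 0.1806]
tool_rot: [-1.571, 0.0, -0.0]
contact_force: [-0.1, -0.2, 0.5]
finger_gap: 0.0881
```

>>> carry_out(
  plan=[
    [-0.04, 0, 0, 0, 0, 0, 1],
    [-0.08, 0, 0, 0, 0, 0, 1],
    [-0.12, -0.02, 0, 0, 0, 0, 1],
    [-0.16, -0.02, 0, 0, 0, 0, 1],
    [-0.2, -0.02, -0.03, 0, 0, 0, 1],
    [-0.24, -0.02, -0.08, 0, 0, 0, 1],
    [-0.27, -0.02, -0.13, 0, 0, 0, 1],
    [-0.29, -0.02, -0.18, 0, 0, 0, 1],
    [-0.29, -0.02, -0.23, 0, 0, 0, 1],
    [-0.29, -0.02, -0.23, 0, 0, 0, 1],
  ],
)

```text
clock: 29.6
eef_pos: [0.3595, -0.3911, 0.1988]
tool_rot: [-1.571, 0.003, -0.003]
contact_force: [0.4, 0.3, 0.7]
finger_gap: 0.0881
```

```bash
python3 - <<'E'
from h import *
print(sensors.get_state()["eef_pos"])
c=viewer.capture("top"); W=cloud(c)
for n,(x0,y0),h in [("can",(.645,.1264),.144),("tum",(.6465,.0315),.108),("cot",(.6485,-.0634),.082),("cream",(.6505,-.1585),.056),("holder",(.668,.2362),.1),("soap",(.681,-.2678),.073)]:
    w=W.reshape(-1,3); w=w[np.isfinite(w[:,2])]
    R=.045 if n not in("soap",) else .07
    m=(abs(w[:,2]-h)<.006)&(np.hypot(w[:,0]-x0,w[:,1]-y0)<R); q=w[m]
    (x,y),r=cv2.minEnclosingCircle(q[:,:2].astype(np.float32))
    print(n,len(q),np.median(q[:,2]).round(4),"circ",round(x,4),round(y,4),round(r,4),"off mm",round((x-x0)*1e3,1),round((y-y0)*1e3,1))
im=cv2.resize(c["img"][100:290,150:490,::-1],None,fx=2.3,fy=2.3,interpolation=cv2.INTER_CUBIC); im=cv2.convertScaleAbs(im,alpha=1.7)
cv2.imwrite("pics/top9.png",im)
c=viewer.capture("side"); cv2.imwrite("pics/s9.png",cv2.convertScaleAbs(cv2.resize(c["img"][100:300,180:440,::-1],None,fx=3,fy=3,interpolation=cv2.INTER_CUBIC),alpha=1.5))
E
```

```text
[ 0.35949308 -0.39105945  0.19879635]
can 287 0.1446 circ 0.6439 0.1257 0.0178 off mm -1.1 -0.7
tum 193 0.1083 circ 0.6451 0.032 0.0291 off mm -1.4 0.5
cot 465 0.0826 circ 0.6471 -0.064 0.025 off mm -1.4 -0.6
cream 629 0.0567 circ 0.6492 -0.158 0.0304 off mm -1.3 0.5
holder 281 0.1004 circ 0.6684 0.2359 0.0371 off mm 0.4 -0.3
soap 1719 0.0737 circ 0.6818 -0.2677 0.0613 off mm 0.8 0.1
```

View pics/top9.png

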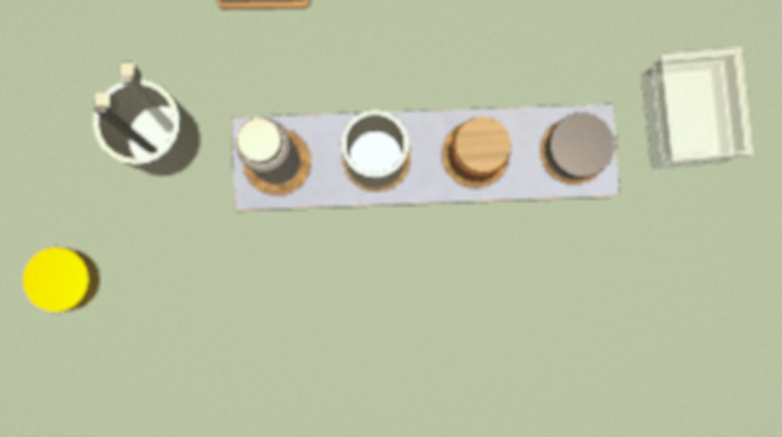

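View pics/s9.png

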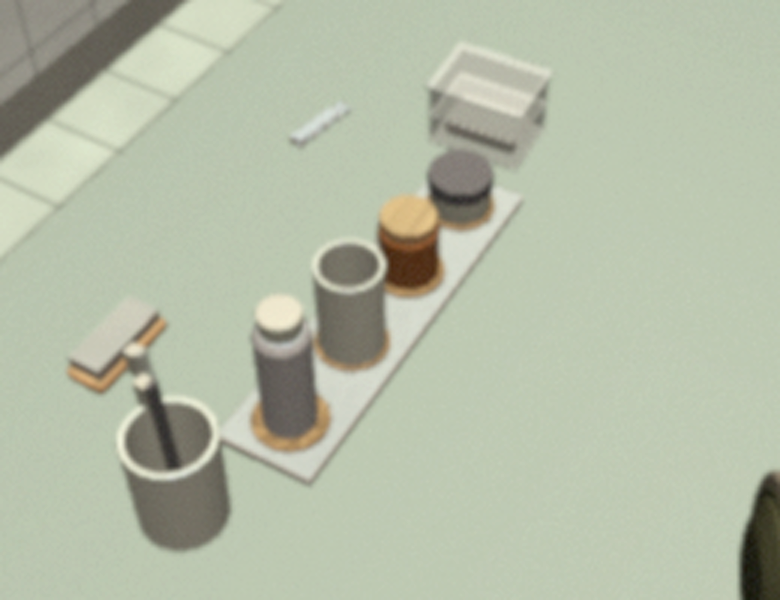

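```bash
python3 -c "
from workcell import workorder
print(workorder.finish_job())"
```

```text
the job is handed in; nothing more can be done
None
```

The four toiletries now stand on the cork discs in height order and the job is handed in. Counting from the toothbrush holder, they run spray can, tumbler, amber cotton jar, cream jar. I picked each one up once, from above with the jaws across the row, set it down and released it. The robot clock read about 30 s of the 106 s allowed.

- **Placement:** in the final top-camera check each item was within 2 mm of its disc's centre (14 mm allowed). Each top stood at its own height plus 14 mm, so all four rest on the cork, and all look upright.
- **Holder and soap boxes:** both measured within 1 mm of where they started. I left the yellow look-alike jar alone.
- **Arm:** it ended open and well clear of everything.
- **Disagreements:** where I compared the two cameras (can, cotton jar, cream jar), the wrist camera put the item 3–5 mm farther along y than the top camera. I used the top camera for both the items and the discs, so the difference cancels. The jaws also read 56.7 mm on the 58 mm tumbler. I did not find out why, but it was held and placed normally.

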